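Start up the cutting machine from its desk console

TASK

Bring the cutting machine up for its next program with a fingertip on the desk console: press the blue control-power button in until it stays in, then the yellow pump button in until it stays in, then press the green start button fully down and let it spring back. Press gently, in that order. Leave the red stop, the emergency stop, the white and grey buttons and the black dial alone, and do not pick up or shift anything lying on the desk or in the console's trough.

Things in the scene. Friction and masses are not known exactly. Their poses are not given: they have to be found in the camera images.
- console: Fixed black desk console, 540 (y) x 288 mm (x). Origin on the desk under the panel; +x to its rear, z up. The panel rises rearward at 10 deg: 35 mm high at x=-120, 56 at x=0, 74 at x=+100 mm; a trough behind, 48 mm wide, floor 50 mm up, rear wall 62 mm. Emergency stop at y=-207, dial at y=+205 mm; between them three button modules at y=-100, 0, +100 mm, in an order that varies.
- drive_module: The drive module. Fixed on the sloping panel. Origin: on the panel surface 56 mm above the desk, mid-width; +x to the rear (as the console's), z up. A slate-blue plate 94 mm wide, 170 mm up the slope, 4 mm thick, with two round buttons 28 mm across, 75 mm apart up the slope, in steel collars 37 mm across, 5 mm high: the upper (rear) one blue (control power), the lower one white (work light).
- pump_module: The pump module. Fixed on the sloping panel. Origin: on the panel surface 56 mm above the desk, mid-width; +x to the rear (as the console's), z up. A slate-blue plate 94 mm wide, 170 mm up the slope, 4 mm thick, with two round buttons 28 mm across, 75 mm apart up the slope, in steel collars 37 mm across, 5 mm high: the upper (rear) one dark grey (low-pressure rinse), the lower one yellow (pump).
- program_module: The program module. Fixed on the sloping panel. Origin: on the panel surface 56 mm above the desk, mid-width; +x to the rear (as the console's), z up. A slate-blue plate 94 mm wide, 170 mm up the slope, 4 mm thick, with two round buttons 28 mm across, 75 mm apart up the slope, in steel collars 37 mm across, 5 mm high: the upper (rear) one green (start), the lower one red (stop).
- power_top (a point): Centre of the top of the blue control-power button, a flat disc 28 mm across, tilted 10 deg towards the console's front like the panel. At rest it stands 14 mm proud of the module plate (9 mm above its collar); the point moves with the button, 6 mm straight into the panel. It can be pressed straight down or square to the panel.
- power (a joint): Travel of the blue control-power button in m: 0 out (as it starts), 0.006 fully in. A latching button: it needs about 3 to 4 N to move and stays where it is pushed; it counts as in beyond 0.0042. Its stop is hard: stop at 5 to 6 N.
- pump_top (a point): Centre of the top of the yellow pump button, a flat disc 28 mm across, tilted 10 deg towards the console's front like the panel. At rest it stands 14 mm proud of the module plate (9 mm above its collar); the point moves with the button, 6 mm straight into the panel. It can be pressed straight down or square to the panel.
- pump (a joint): Travel of the yellow pump button in m: 0 out (as it starts), 0.006 fully in. A latching button: it needs about 3 to 4 N to move and stays where it is pushed; it counts as in beyond 0.0042. Its stop is hard: stop at 5 to 6 N.
- start_top (a point): Centre of the top of the green start button, a flat disc 28 mm across, tilted 10 deg towards the console's front like the panel. At rest it stands 14 mm proud of the module plate (9 mm above its collar); the point moves with the button, 6 mm straight into the panel. It can be pressed straight down or square to the panel.
- start (a joint): Travel of the green start button in m: 0 out, 0.006 fully in. Spring-return: 1.5 N to start moving, 4.5 N fully down, then a hard stop; comes back by itself. It counts as pressed beyond 0.0042 and as let back below 0.0015.
- stop_top (a point): Centre of the top of the red stop button, a flat disc 28 mm across, tilted 10 deg towards the console's front like the panel. At rest it stands 14 mm proud of the module plate (9 mm above its collar); the point moves with the button, 6 mm straight into the panel. It can be pressed straight down or square to the panel.
- stop (a joint): Travel of the red stop button in m: 0 out, 0.006 fully in. Spring-return: 1.5 N to start moving, 4.5 N fully down, then a hard stop; comes back by itself.
- light (a joint): Travel of the white work-light button in m: 0 out, 0.006 fully in. Spring-return: 1.5 N to start moving, 4.5 N fully down, then a hard stop; comes back by itself.
- rinse (a joint): Travel of the dark grey low-pressure rinse button in m: 0 out, 0.006 fully in. Spring-return: 1.5 N to start moving, 4.5 N fully down, then a hard stop; comes back by itself.
- estop (a joint): Travel of the emergency stop (red mushroom 40 mm across on a yellow disc at the right end of the console, its top 43 mm proud of the panel), in m: 0 out (as it starts), 0.006 pushed in; it stays in. Not to be pressed.
- dial_mark (a point): Outer end of the white pointer line on top of the black speed dial (44 mm across, 27 mm proud of the panel, at the left end of the console). The dial starts at any angle and is to be left there.
- keyboard: Black keyboard lying loose on the desk to the left, 385 x 135 x 30 mm. Origin: centre of its underside; y along its length.
- mouse: Dark grey mouse on the desk, left of the console, 100 x 62 x 37 mm. Origin: centre of its underside; x along it, to the wheel end.
- pendant: Black wired-remote style hand pendant lying loose on the desk to the right, 255 x 88 mm and 50 mm high (64 mm at its red cap), with yellow bumpers and small coloured buttons that play no part. Origin: centre of its underside; x along its length.
- mug: Blue mug standing on the desk, right of the console, 80 mm across, 95 mm high, handle at its +y. Origin: centre of its underside.
- bracket: U-shaped cut steel bracket lying flat on the desk behind the console, about 90 x 110 x 10 mm. Origin: on its underside, within the U.
- marker: White marker pen with a black cap, 130 mm long, 17 mm thick, lying loose in the left part of the console's trough. Origin: middle of its underside; x along it.
- nozzle: Small brass nozzle, 28 mm across and 50 mm high, standing loose in the right part of the console's trough. Origin: centre of its underside.

How it is judged:
On the way, in this order (a step that is already met when the one before it is completed fails the run):
1. the blue control-power button is pressed in (value of joint power above 0.0042 m), for 0.1 s.
2. the yellow pump button is pressed in, the blue one staying in (value of joint each of pump, power above 0.0042 m), for 0.1 s.
3. the green start button is pressed down with power and pump on (all of step 2 and value of joint start above 0.0042 m), for 0.05 s.
At the end, for the whole second after the job is handed in: The blue and yellow buttons are in (beyond 4.2 of 6 mm) and the green one is back out (below 1.5 mm); the white, grey, stop and emergency-stop buttons are out (below 3 mm), the dial pointer is within 8 mm and each loose thing within 30 mm of where it was (all of step 2 and value of joint start below 0.0015 m and value of joint each of light, rinse, stop, estop below 0.003 m and distance of each of keyboard, mouse, pendant, mug, bracket, marker, nozzle from where it was at the start of the episode below 0.03 m and distance of dial_mark from where it was at the start of the episode below 0.008 m); the robot touches nothing.
It fails at once if the pump is pressed before control power is on, or start before the pump is on ((value of joint pump above 0.003 m and value of joint power below 0.0042 m) or (value of joint start above 0.003 m and value of joint pump below 0.0042 m)).
It fails at once if the red stop, white, grey or emergency-stop button is pressed (value of joint any of light, rinse, stop, estop above 0.003 m).
It fails at once if a button or the console is pushed harder than 40 N (contact force between any of drive_module, pump_module, program_module, console and anything else above 40 N).
It fails at once if something lying on the desk or in the trough is picked up or shifted (distance of any of keyboard, mouse, pendant, mug, bracket, marker, nozzle from where it was at the start of the episode above 0.03 m).
It fails at once if the dial is turned (distance of dial_mark from where it was at the start of the episode above 0.008 m).
It also fails if it takes over 42 s, if anything falls off the work surface, if the arm or the gripper's body presses on something with over 40 N, if the wrist force passes 120 N, or if a joint passes its speed limit or range.

ROBOT

A 6-joint arm with a two-finger parallel gripper is mounted at the origin on the work surface. World frame = base frame: x ahead of the robot, y to its left, z up, the work surface at z = 0. Lengths are in m, angles in rad, forces in N, time in s.
With the tool pointing down it reaches from about 0.375 to 0.925 m from the base axis. Payload 5.7 kg.
Tool frame: the origin (TCP) lies at the very end of the fingers, on their centre line; the grasp point (between the pads) lies 19 mm behind it (bot.tcp_to_grasp is the z of the grasp point in the tool frame, in m); z points along the fingers, y is the direction in which the jaws open and shut (so a half turn about z gives the same grasp; the last joint's range is limited). The gripper opens to 85 mm and grips with 20 to 120 N. Pads are 22 mm wide; open, the fingers measure 114 mm over their backs; the gripper's body (76 mm by 85 mm) begins 54 mm behind the grasp point. The pads swing forward as they close: fully open they stand 13 mm farther back than shut.
Start: joints at [-1.421, 0.359, 1.51, -0, 1.272, -0.115], TCP at [0.157, -0.579, 0.198] pointing down, gripper open.
Joint ranges: [-2.97, 2.97], [-1.01, 2.36], [0.21, 2.38], [-0.96, 4.11], [0.2, 2.71], [-2.98, 2.98]. Speed limits (rad/s): [2.39, 2.39, 3.14, 3.14, 3.14, 3.14].

INTERFACE

Orientations are given as a 3x3 rotation matrix whose columns are the frame's x, y, z axes.
In Python, from bench import bot gives the robot as it stands.
- The arm moves only by the tool jog_arm, never from a script. Its argument "moves" is text: rows parted by semicolons, each of 5 numbers parted by spaces: the gripper command: -1 is fully open, 1 is shut, values between are in proportion, then the shift along the tool's x, y, z in m, then the turn about the tool's z in rad. In form: hand x y z turn; .... A call has 1 to 10 rows; each row is the pose to reach, as a shift and turn from the pose commanded when the call began, along the tool's axes at that moment; what a row does not reach only later rows make up. A row lasts 1/8 s, in which the tool goes at most 62.5 mm and 10.7 degrees, less where a joint would pass 70% of its speed; a pose out of reach is approached as far as the arm can. A call with a gripper value outside its range is refused whole. The fingers move at their own pace and stop on an object; "force" is the grip in N (left out, the last holds). Time passes only in rows, so rows that repeat a pose let the fingers close. It gives the time, the measured TCP pose, the force and the opening at its end, in the units of the state.
- bot.state(): the state, without advancing time (a new reading comes with each control period).
- bot.camera(name): name is "scene" or "side" or "wrist"; returns a dict with "image" (480x640x3 uint8, red, green, blue), "fx", "fy", "cx", "cy" (pixels), "world_from_camera" (4x4, takes a point from camera to world coordinates). Camera axes: x right, y down, z forward; pixel columns grow to the right and rows downward; lengths in m; the calibration is good to about 2 mm. A picture is of the moment at which its call begins. There is no depth.
- bot.finish_job(): hands the job in, once; it reports no verdict.
The state is a dict: "t": time; "joints": joint angles; "joint_vel": joint speeds; "tau": joint torques, N m; "eef_pos": TCP position; "tool_rot": TCP orientation; "ft_force": force on the tool from outside, world axes, zero at the start; "ft_torque": the same for the moment, N m; "grip_width": finger opening in m.
Only numpy, scipy, OpenCV 4.12 (cv2) and the standard library are available. Lean on these libraries where they do the work, as an engineer would, in place of code of your own. Each camera call takes 0.05 s, during which the arm holds its last target.

## Working session

There is one attempt and no reset: what is moved stays moved. The work goes in short steps, Python scripts to look and compute and a tool call to move; the robot and the scene stay as the last step left them, time stands still between calls to the robot, and variables do not carry over. Pictures are saved under pics/ and viewed, and the job is handed in when it is done.

Besides the shell and the picture viewer there is one more tool, called after ">>>" as name(argument=value, ...) on one line, values as JSON. jog_arm: Moves the arm, as the interface text tells. Its arguments: {"type":"object","properties":{"moves":{"type":"string"},"force":{"type":"number"}},"required":["moves"]}

```bash
mkdir -p pics
python3 - <<'E'
from bench import bot
import cv2,numpy as np
s=bot.state()
print({k:np.round(v,3).tolist() for k,v in s.items()})
for n in("scene","side","wrist"):
    c=bot.camera(n); cv2.imwrite(f"pics/{n}0.png",c["image"][:,:,::-1]); print(n,c["fx"],c["cx"],c["cy"],np.round(c["world_from_camera"],3).tolist())
E
```

```text
{'t': 0.0, 'joints': [-1.421, 0.36, 1.511, 0.0, 1.272, -0.115], 'joint_vel': [-0.001, -0.0, -0.0, -0.0, 0.0, -0.0], 'tau': [0.002, -52.762, -27.862, 0.0, 0.014, 0.0], 'eef_pos': [0.157, -0.578, 0.198], 'tool_rot': [[0.965, 0.262, -0.0], [0.262, -0.965, 0.002], [0.0, -0.002, -1.0]], 'ft_force': [-0.04, -0.638, 0.936], 'ft_torque': [0.006, -0.022, 0.045], 'grip_width': 0.085}
scene 447.2096052454195 315.80654824285534 239.51431949568317 [[0.526, 0.667, -0.528, 1.19], [0.85, -0.417, 0.321, -0.345], [-0.006, -0.618, -0.786, 1.017], [0.0, 0.0, 0.0, 1.0]]
side 451.07699331683807 326.2817879819196 245.3776753709291 [[-0.874, -0.238, 0.423, -0.034], [-0.486, 0.429, -0.761, 1.136], [-0.001, -0.871, -0.491, 0.799], [0.0, 0.0, 0.0, 1.0]]
wrist 355.57279112897163 319.0635248686589 231.66563272701805 [[0.262, -0.915, -0.305, 0.235], [-0.965, -0.25, -0.081, -0.558], [-0.002, 0.316, -0.949, 0.372], [0.0, 0.0, 0.0, 1.0]]
```

View pics/scene0.png

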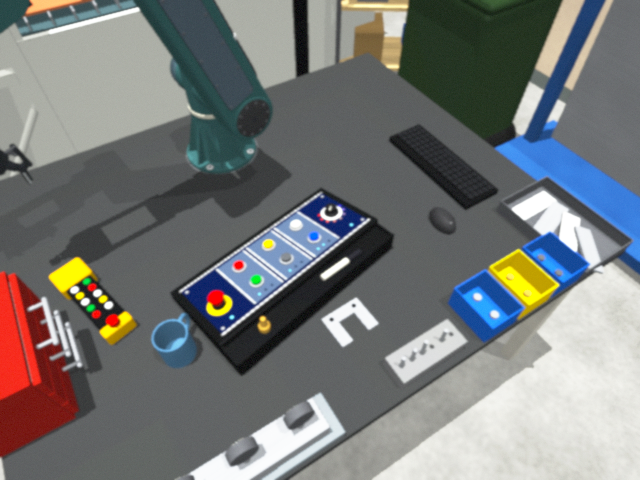

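View pics/side0.png

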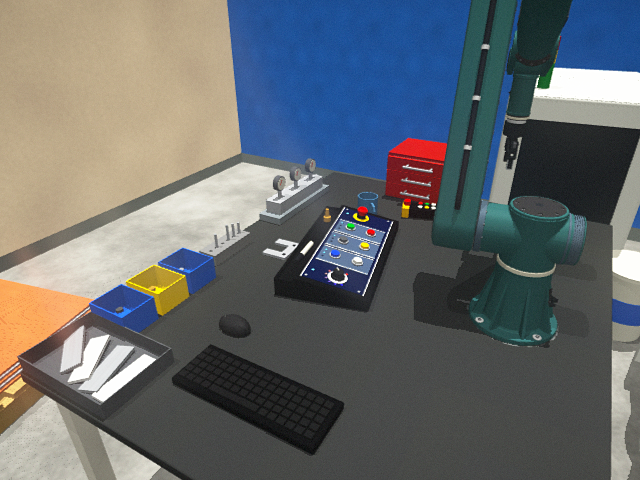

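View pics/wrist0.png

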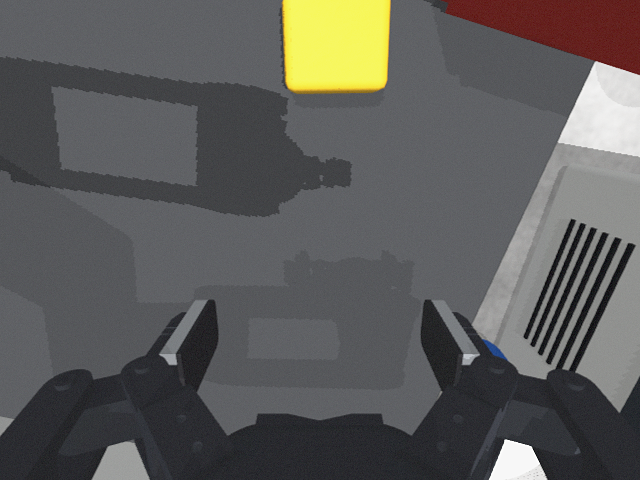

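The scene view has three plates. From left (+y) to right they are drive (white ~296,225; blue ~313,237), pump (yellow ~268,244; grey ~286,258) and program (red ~238,265; green ~256,280). Next I'll measure the coloured buttons in both views.

```bash
cat > h.py <<'E'
import cv2,numpy as np
from bench import bot
R={"red":[(0,10),(170,180)],"yellow":[(22,35)],"green":[(50,75)],"blue":[(102,118)]}
def blob(img,col,seed,r=11,smin=150,vmin=90):
    hsv=cv2.cvtColor(img,cv2.COLOR_RGB2HSV); m=np.zeros(img.shape[:2],np.uint8)
    for a,b in R[col]: m|=cv2.inRange(hsv,(a,smin,vmin),(b,255,255))
    w=np.zeros_like(m); cv2.circle(w,seed,r,255,-1); m&=w
    n,l,st,ce=cv2.connectedComponentsWithStats(m)
    if n<2: return None
    k=1+np.argmax(st[1:,4]); return ce[k],st[k].tolist()
def ray(c,uv):
    T=c["world_from_camera"]; d=T[:3,:3]@np.array([(uv[0]-c["cx"])/c["fx"],(uv[1]-c["cy"])/c["fy"],1]); return T[:3,3],d/np.linalg.norm(d)
def plane(c,uv,z):
    o,d=ray(c,uv); return o+d*(z-o[2])/d[2]
def tri(rs):
    A=sum(np.eye(3)-np.outer(d,d) for o,d in rs); b=sum((np.eye(3)-np.outer(d,d))@o for o,d in rs); return np.linalg.solve(A,b)
def proj(c,p):
    T=np.linalg.inv(c["world_from_camera"]); q=T[:3,:3]@p+T[:3,3]; return np.array([c["fx"]*q[0]/q[2]+c["cx"],c["fy"]*q[1]/q[2]+c["cy"]])
E
python3 - <<'E'
from h import *
c={n:bot.camera(n) for n in("scene","side")}
seeds={"scene":dict(blue=(313,237),yellow=(268,244),green=(256,280),red=(238,265)),"side":dict(blue=(335,253),yellow=(364,245),green=(350,227),red=(371,232))}
zz=dict(blue=.080,yellow=.067,green=.080,red=.067)
for k,z in zz.items():
    b={n:blob(c[n]["image"],k,seeds[n][k]) for n in c}
    print(k,{n:(np.round(v[0],1).tolist(),v[1]) if v else None for n,v in b.items()})
    if all(b.values()):
        print("  plane",[np.round(plane(c[n],b[n][0],z),4).tolist() for n in c],"tri",np.round(tri([ray(c[n],b[n][0]) for n in c]),4).tolist())
for n,(x,y) in {"scene":(170,180),"side":(270,190)}.items():
    cv2.imwrite(f"pics/{n}_z.png",cv2.resize(c[n]["image"][y:y+150,x:x+200,::-1],None,fx=4,fy=4,interpolation=cv2.INTER_CUBIC))
E
```

```text
blue {'scene': ([313.3, 235.4], [309, 232, 9, 8, 63]), 'side': ([334.7, 252.6], [331, 250, 9, 7, 48])}
  plane [[0.5451, 0.039, 0.08], [0.54, 0.0486, 0.08]] tri [0.543, 0.0412, 0.0757]
yellow {'scene': ([267.9, 243.5], [264, 240, 9, 8, 59]), 'side': ([364.3, 244.6], [361, 242, 8, 7, 34])}
  plane [[0.4952, -0.0736, 0.067], [0.4894, -0.0648, 0.067]] tri [0.4924, -0.0722, 0.0627]
green {'scene': ([255.5, 278.9], [251, 275, 10, 9, 75]), 'side': ([350.3, 225.4], [347, 223, 8, 6, 34])}
  plane [[0.5871, -0.156, 0.08], [0.5816, -0.1459, 0.08]] tri [0.5851, -0.1547, 0.0756]
red {'scene': ([238.1, 264.5], [234, 261, 9, 8, 61]), 'side': ([370.5, 231.6], [367, 229, 8, 6, 35])}
  plane [[0.5151, -0.1714, 0.067], [0.5098, -0.1601, 0.067]] tri [0.5128, -0.17, 0.0622]
```

Checks hold: green–blue is 200 mm (expected 200) and red–green is 73.7 mm (expected 74). Console yaw is about 0.2 rad. I'll move over the middle module with the gripper shut for a closer wrist view.

>>> jog_arm(moves="1 0.03 -0.03 0 0; 1 0.08 -0.07 0 0; 1 0.125 -0.11 0 0; 1 0.17 -0.15 0 0; 1 0.215 -0.19 0 0; 1 0.26 -0.23 0 0; 1 0.305 -0.27 0 0; 1 0.35 -0.31 0 0.05; 1 0.395 -0.35 0 0.05; 1 0.43 -0.38 0 0.05", force=40)

```text
t: 1.5
eef_pos: [0.4736, -0.0976, 0.1986]
tool_rot: [[0.977, 0.214, 0.001], [0.214, -0.977, 0.0], [0.001, 0.0, -1.0]]
ft_force: [0.5, -0.6, 0.1]
grip_width: -0.0004
```

>>> jog_arm(moves="1 0.02 -0.02 0 0; 1 0.035 -0.03 0 0; 1 0.035 -0.03 0 0; 1 0.035 -0.03 0 0")

```text
t: 2.0
eef_pos: [0.4998, -0.0638, 0.1983]
tool_rot: [[0.977, 0.213, -0.001], [0.213, -0.977, -0.0], [-0.001, 0.0, -1.0]]
ft_force: [-0.1, 0.0, -0.5]
grip_width: 0.0002
```

Run:
```python
from h import *
s=bot.state()
print({k:np.round(s[k],4).tolist() for k in("t","joints","eef_pos","tool_rot","ft_force","grip_width")})
c=bot.camera("wrist"); cv2.imwrite("pics/w1.png",c["image"][:,:,::-1])
for n,p in dict(blue=(.543,.041,.08),yellow=(.492,-.072,.067),green=(.585,-.155,.08),red=(.513,-.17,.067)).items(): print(n,proj(c,np.array(p)))
```

```text
{'t': 2.0, 'joints': [-0.2638, 0.221, 1.7128, -0.0005, 1.2084, 1.0929], 'eef_pos': [0.4998, -0.0638, 0.1983], 'tool_rot': [[0.9771, 0.2126, -0.0008], [0.2126, -0.9771, -0.0003], [-0.0008, 0.0001, -1.0]], 'ft_force': [-0.1366, 0.0063, -0.5231], 'grip_width': 0.0002}
blue [201.10253651 134.69899528]
yellow [325.58474959 219.35948565]
green [453.37473736 135.7097091 ]
red [437.55019622 219.77593079]
```

View pics/w1.png

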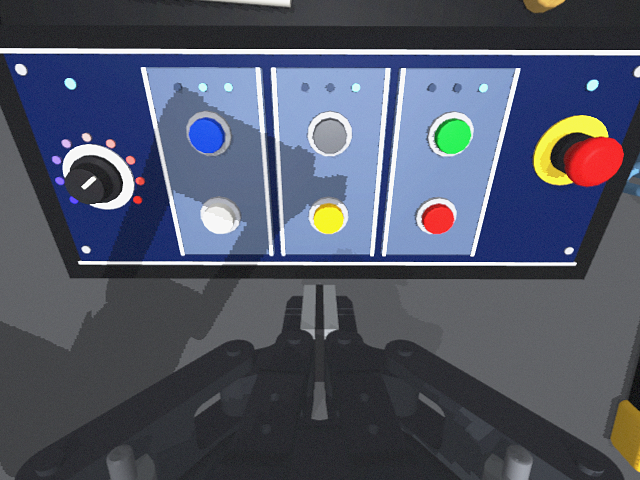

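The wrist view shows blue at (207,135), yellow at (328,218), green at (453,136) and red at (437,217). The fingers are shut at about (320,300). I'll measure with plane rays and cross-check against the earlier triangulation.

Run:
```python
from h import *
s=bot.state(); c=bot.camera("wrist"); im=c["image"]
P={}
for k,sd,z in(("blue",(207,135),.0802),("yellow",(328,218),.0672),("green",(453,136),.0802),("red",(437,217),.0672)):
    b=blob(im,k,sd,r=30,smin=140,vmin=80); P[k]=plane(c,b[0],z); print(k,np.round(b[0],1),b[1],np.round(P[k],4), "width mm",b[1][2]/c["fx"]*(c["world_from_camera"][2,3]-z)*1000)
L=dict(blue=None)
d=lambda a,b:np.linalg.norm(P[a]-P[b])
print("g-b",d("green","blue"),"g-r",d("green","red"),"y-b",d("yellow","blue"),"exp",.2,.075,np.hypot(.1,.075))
print("yaw",np.arctan2(*(P["green"]-P["red"])[[1,0]]), np.arctan2(-(P["green"]-P["blue"])[0]*-1,-(P["green"]-P["blue"])[1]))
Rm=s["tool_rot"]
for k in P: print(k,"tool shift",np.round(Rm.T@(P[k]-s["eef_pos"]),4))
print("tcp px",proj(c,s["eef_pos"]))
```

```text
blue [206.4 134.9] [189, 117, 36, 36, 988] [0.5437 0.0367 0.0802] width mm 29.57281960538519
yellow [328.  218.2] [314, 203, 29, 31, 698] [ 0.4935 -0.0739  0.0672] width mm 24.882810230350028
green [452.3 135.6] [435, 118, 36, 35, 971] [ 0.5848 -0.1542  0.0802] width mm 29.57281960538519
red [437.3 218.4] [422, 204, 32, 30, 731] [ 0.5141 -0.1694  0.0672] width mm 27.456894047282788
g-b 0.19530048597998914 g-r 0.07345533420237085 y-b 0.12221107537083697 exp 0.2 0.075 0.125
yaw 0.2121526208336105 0.21191935058648376
blue tool shift [ 0.0645 -0.0891  0.1181]
yellow tool shift [-0.0081  0.0084  0.1311]
green tool shift [0.0641 0.1062 0.1181]
red tool shift [-0.0082  0.1061  0.1311]
tcp px [318.21517466 272.16623897]
```

>>> jog_arm(moves="1 0.015 -0.025 0 0; 1 0.045 -0.065 0.02 0; 1 0.065 -0.091 0.05 0; 1 0.065 -0.091 0.085 0; 1 0.065 -0.091 0.1 0; 1 0.065 -0.091 0.1 0")

```text
t: 2.85
eef_pos: [0.5435, 0.039, 0.0978]
tool_rot: [[0.977, 0.212, -0.002], [0.212, -0.977, 0.0], [-0.002, -0.001, -1.0]]
ft_force: [0.1, -1.1, 1.0]
grip_width: 0.0003
```

Run:
```python
from h import *
s=bot.state(); print(s["t"],s["eef_pos"],s["ft_force"])
for n,(x,y) in {"scene":(240,160),"side":(270,190)}.items():
    c=bot.camera(n); cv2.imwrite(f"pics/{n}_b.png",cv2.resize(c["image"][y:y+120,x:x+160,::-1],None,fx=4,fy=4,interpolation=cv2.INTER_CUBIC))
c=bot.camera("wrist"); cv2.imwrite("pics/w_b.png",c["image"][:,:,::-1])
```

```text
2.85 [0.54346102 0.03898672 0.09777134] [ 0.11493603 -1.09943958  0.98611573]
```

View pics/side_b.png

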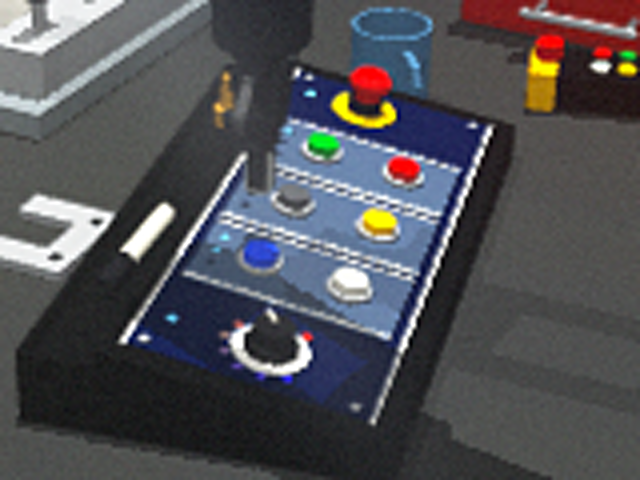

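View pics/w_b.png

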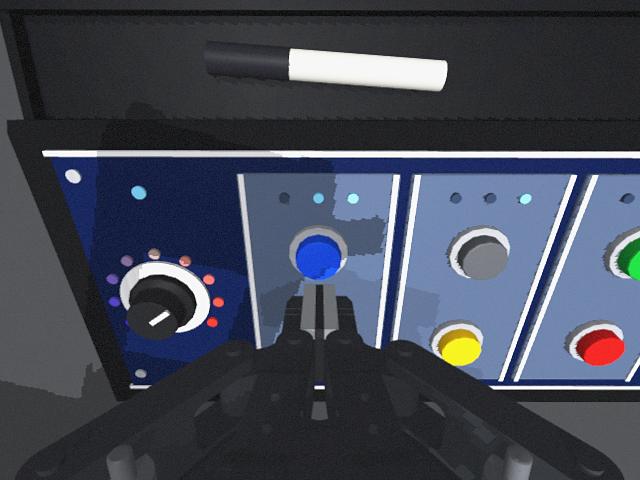

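View pics/scene_b.png

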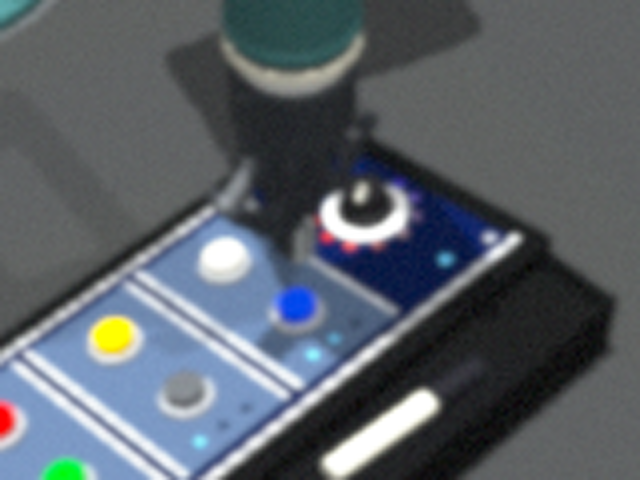

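The side and scene views show the tip further above the blue button than 18 mm would suggest. I'll project the reported TCP into those views to check.

Run:
```python
from h import *
s=bot.state(); p=s["eef_pos"]
for n,(x,y) in {"scene":(240,160),"side":(270,190),"wrist":(0,0)}.items():
    c=bot.camera(n); im=np.ascontiguousarray(c["image"][y:y+120,x:x+160,::-1]) if n!="wrist" else np.ascontiguousarray(c["image"][200:320,240:400,::-1])
    if n=="wrist": x,y=240,200
    big=cv2.resize(im,None,fx=5,fy=5,interpolation=cv2.INTER_CUBIC)
    for dz,col in((0,(0,0,255)),(.02,(0,255,255)),(.04,(0,255,0))):
        u=proj(c,p+[0,0,dz]); print(n,dz,u); cv2.drawMarker(big,tuple(int(v) for v in (u-[x,y]+.5)*5),col,cv2.MARKER_CROSS,14,1)
    q=proj(c,np.array([p[0],p[1],.0802])); cv2.drawMarker(big,tuple(int(v) for v in (q-[x,y]+.5)*5),(255,0,255),cv2.MARKER_CROSS,14,1)
    cv2.imwrite(f"pics/{n}_m.png",big)
```

```text
scene 0 [313.37309634 230.79879909]
scene 0.02 [313.29194438 225.9557839 ]
scene 0.04 [313.20857935 220.98069614]
side 0 [334.63939666 245.48502647]
side 0.02 [334.69215497 239.92887227]
side 0.04 [334.74565085 234.29504216]
wrist 0 [318.54456931 272.1979792 ]
wrist 0.02 [318.50609934 289.68032282]
wrist 0.04 [318.45806175 311.5105917 ]
```

View pics/side_m.png

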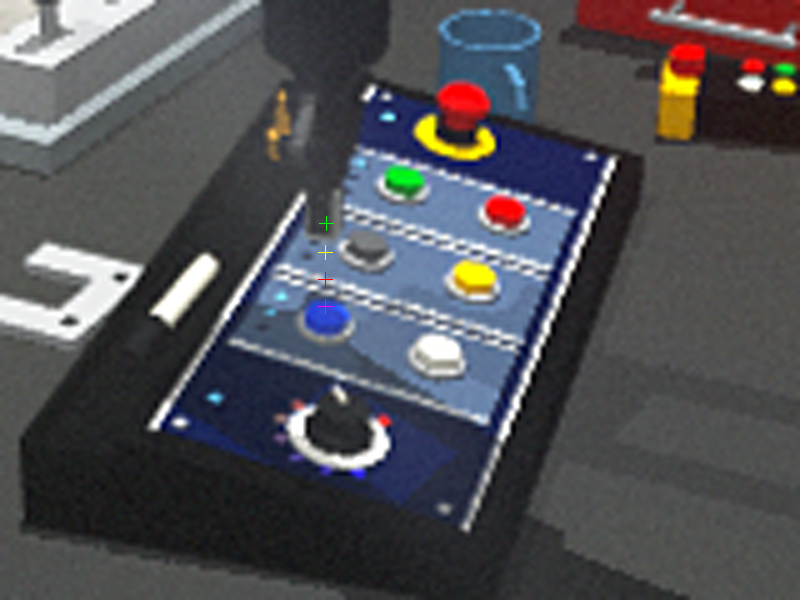

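View pics/scene_m.png

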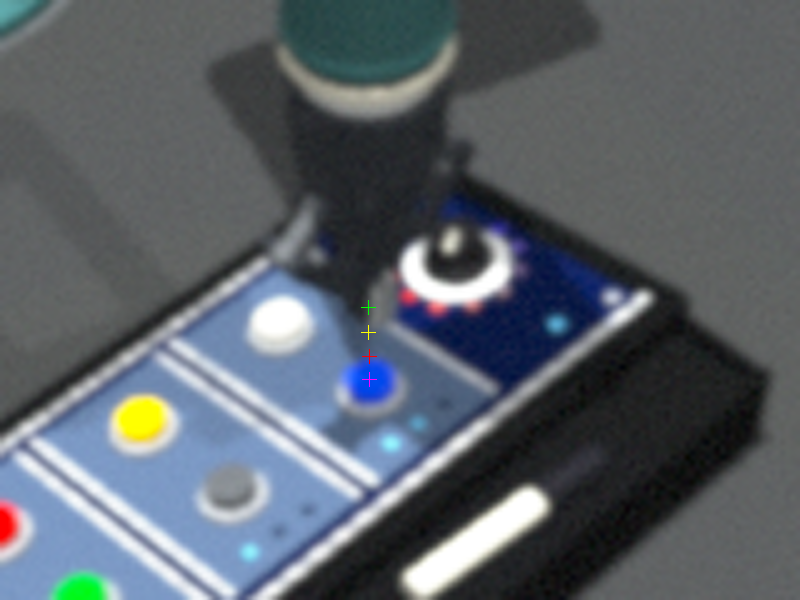

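View pics/wrist_m.png

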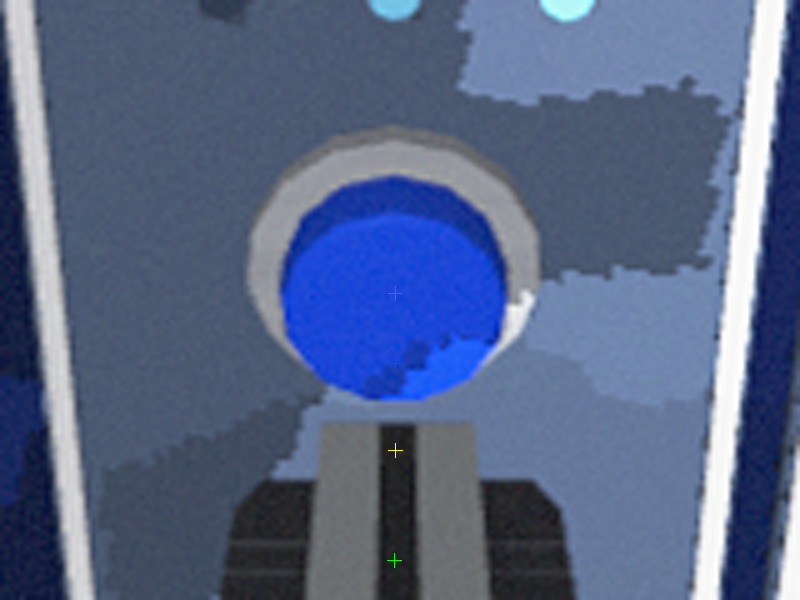

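The visible fingertips end about 25 mm above the reported TCP, so I won't trust height alone. I'll find contact by force. Lateral alignment is good: the magenta predicted top centre lies on the blue cap in all three views.

>>> jog_arm(moves="1 0 0 0.005 0; 1 0 0 0.01 0; 1 0 0 0.012 0; 1 0 0 0.013 0")

```text
t: 3.65
eef_pos: [0.5443, 0.0398, 0.0851]
tool_rot: [[0.977, 0.213, -0.001], [0.213, -0.977, 0.0], [-0.001, -0.0, -1.0]]
ft_force: [0.6, 0.3, -0.4]
grip_width: -0.0003
```

>>> jog_arm(moves="1 0 0 0.001 0; 1 0 0 0.002 0; 1 0 0 0.002 0")

```text
t: 4.03
eef_pos: [0.5445, 0.0398, 0.0834]
tool_rot: [[0.977, 0.213, -0.0], [0.213, -0.977, 0.0], [-0.0, -0.0, -1.0]]
ft_force: [-0.5, -0.5, 0.4]
grip_width: 0.0002
```

>>> jog_arm(moves="1 0 0 0.001 0; 1 0 0 0.002 0; 1 0 0 0.002 0")

```text
t: 4.4
eef_pos: [0.5444, 0.0398, 0.0813]
tool_rot: [[0.977, 0.213, -0.0], [0.213, -0.977, 0.0], [-0.0, -0.0, -1.0]]
ft_force: [0.1, -0.1, -0.3]
grip_width: -0.0002
```

>>> jog_arm(moves="1 0 0 0.001 0; 1 0 0 0.002 0; 1 0 0 0.002 0")

```text
t: 4.78
eef_pos: [0.5444, 0.0398, 0.0793]
tool_rot: [[0.977, 0.213, -0.0], [0.213, -0.977, 0.0], [-0.0, -0.0, -1.0]]
ft_force: [-0.4, 0.2, -0.2]
grip_width: -0.0002
```

>>> jog_arm(moves="1 0 0 0.001 0; 1 0 0 0.002 0; 1 0 0 0.002 0")

```text
t: 5.15
eef_pos: [0.5444, 0.0398, 0.0773]
tool_rot: [[0.977, 0.213, -0.0], [0.213, -0.977, 0.0], [-0.0, -0.0, -1.0]]
ft_force: [1.3, 0.2, -0.6]
grip_width: 0.0002
```

Run:
```python
from h import *
s=bot.state(); p=s["eef_pos"]; print(p,s["ft_force"])
c=bot.camera("wrist"); cv2.imwrite("pics/w_c.png",cv2.resize(c["image"][200:320,240:400,::-1],None,fx=5,fy=5,interpolation=cv2.INTER_CUBIC))
c=bot.camera("side"); cv2.imwrite("pics/s_c.png",cv2.resize(c["image"][190:310,270:430,::-1],None,fx=5,fy=5,interpolation=cv2.INTER_CUBIC))
```

```text
[0.54441294 0.03978619 0.07732885] [ 1.32080799  0.1777162  -0.57583905]
```

View pics/w_c.png

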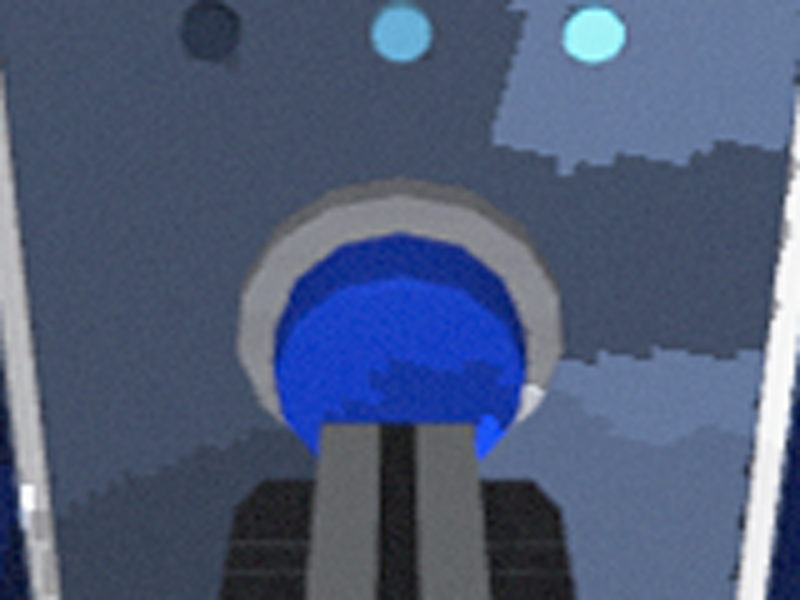

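View pics/s_c.png

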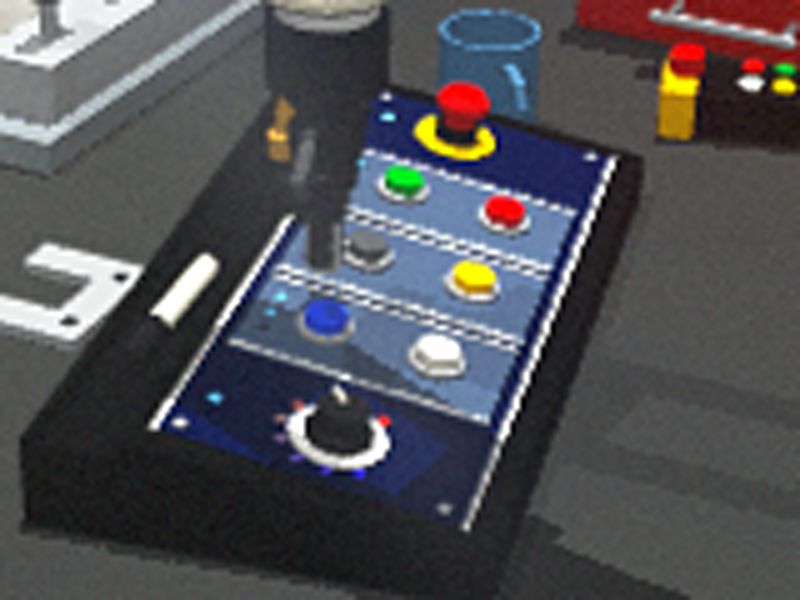

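There's still no contact at a reported z of 77 mm. The side view shows the tip end at (322,268) and the button at (326,315) in the 5x crop, so roughly 20–25 mm of gap is left. I'll continue down in guarded steps.

>>> jog_arm(moves="1 0 0 0.003 0; 1 0 0 0.006 0; 1 0 0 0.008 0; 1 0 0 0.009 0; 1 0 0 0.01 0; 1 0 0 0.01 0")

```text
t: 6.0
eef_pos: [0.5445, 0.0398, 0.0674]
tool_rot: [[0.977, 0.213, -0.0], [0.213, -0.977, 0.0], [-0.0, -0.0, -1.0]]
ft_force: [-0.1, -0.3, -0.8]
grip_width: -0.0002
```

>>> jog_arm(moves="1 0 0 0.001 0; 1 0 0 0.002 0; 1 0 0 0.003 0; 1 0 0 0.003 0")

```text
t: 6.5
eef_pos: [0.5444, 0.0398, 0.0643]
tool_rot: [[0.977, 0.213, -0.0], [0.213, -0.977, 0.0], [-0.0, -0.0, -1.0]]
ft_force: [-0.4, 0.4, 0.8]
grip_width: 0.0
```

Run:
```python
from h import *
s=bot.state(); p=s["eef_pos"]; print(p,s["ft_force"])
a=[]
for n,(x,y) in {"scene":(240,160),"side":(270,190),"wrist":(240,200)}.items():
    c=bot.camera(n); a.append(cv2.resize(c["image"][y+20:y+110,x+30:x+120,::-1],None,fx=2.9,fy=2.9,interpolation=cv2.INTER_CUBIC))
cv2.imwrite("pics/abc.png",np.hstack(a))
```

```text
[0.54437574 0.03976093 0.06430733] [-0.35965958  0.43391592  0.83774091]
```

View pics/abc.png

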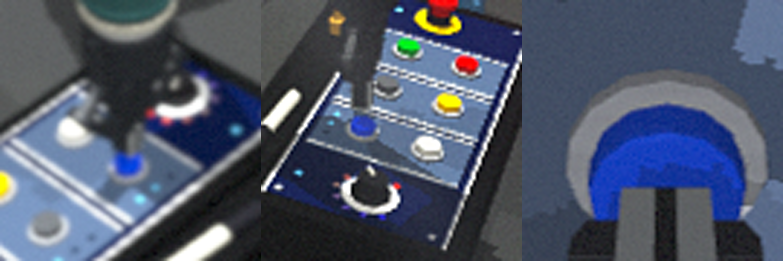

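The tip is just above the blue cap and centred in the scene and side crops. I'll continue in 1 mm steps.

>>> jog_arm(moves="1 0 0 0.001 0; 1 0 0 0.002 0; 1 0 0 0.003 0; 1 0 0 0.003 0")

```text
t: 7.15
eef_pos: [0.5444, 0.0398, 0.0613]
tool_rot: [[0.977, 0.213, -0.0], [0.213, -0.977, 0.0], [-0.0, -0.0, -1.0]]
ft_force: [0.0, 0.2, 0.2]
grip_width: 0.0001
```

>>> jog_arm(moves="1 0 0 0.001 0; 1 0 0 0.002 0; 1 0 0 0.002 0")

```text
t: 7.52
eef_pos: [0.5444, 0.0398, 0.0593]
tool_rot: [[0.977, 0.213, -0.0], [0.213, -0.977, 0.0], [-0.0, -0.0, -1.0]]
ft_force: [0.6, -0.2, -0.4]
grip_width: 0.0003
```

>>> jog_arm(moves="1 0 0 0.001 0; 1 0 0 0.002 0; 1 0 0 0.002 0")

```text
t: 7.9
eef_pos: [0.5444, 0.0398, 0.0573]
tool_rot: [[0.977, 0.213, -0.0], [0.213, -0.977, 0.0], [-0.0, -0.0, -1.0]]
ft_force: [-0.8, 0.3, 0.7]
grip_width: -0.0001
```

>>> jog_arm(moves="1 0 0 0.001 0; 1 0 0 0.002 0; 1 0 0 0.002 0")

```text
t: 8.28
eef_pos: [0.5444, 0.0398, 0.0553]
tool_rot: [[0.977, 0.213, -0.0], [0.213, -0.977, 0.0], [-0.0, -0.0, -1.0]]
ft_force: [0.2, 0.0, 0.0]
grip_width: -0.0002
```

>>> jog_arm(moves="1 0 0 0.001 0; 1 0 0 0.001 0")

```text
t: 8.52
eef_pos: [0.5444, 0.0398, 0.0543]
tool_rot: [[0.977, 0.213, -0.0], [0.213, -0.977, 0.0], [-0.0, -0.0, -1.0]]
ft_force: [0.3, 0.4, 0.6]
grip_width: 0.0001
```

>>> jog_arm(moves="1 0 0 0.001 0; 1 0 0 0.001 0")

```text
t: 8.78
eef_pos: [0.5444, 0.0398, 0.0533]
tool_rot: [[0.977, 0.213, -0.0], [0.213, -0.977, 0.0], [-0.0, -0.0, -1.0]]
ft_force: [-0.7, -0.5, -0.7]
grip_width: 0.0001
```

```bash
cat > look.py <<'E'
from h import *
import sys
s=bot.state(); p=s["eef_pos"]; print(s["t"],p,s["ft_force"])
cx,cy,cs,ct,nm=[int(v) for v in sys.argv[1:5]]+[sys.argv[5]]
a=[]
for n,(x,y) in {"scene":(cx-25,cy-25),"side":(cs-25,ct-25)}.items():
    c=bot.camera(n); a.append(cv2.resize(c["image"][y:y+50,x:x+50,::-1],(400,400),interpolation=cv2.INTER_CUBIC))
c=bot.camera("wrist"); 
cv2.imwrite(f"pics/{nm}.png",np.hstack(a)); cv2.imwrite(f"pics/{nm}w.png",cv2.resize(c["image"][200:320,240:400,::-1],None,fx=4,fy=4,interpolation=cv2.INTER_CUBIC))
E
python3 look.py 313 230 335 245 d
```

```text
8.775 [0.5444072  0.03979886 0.05333431] [-0.65840313 -0.48923289 -0.66871674]
```

View pics/d.png

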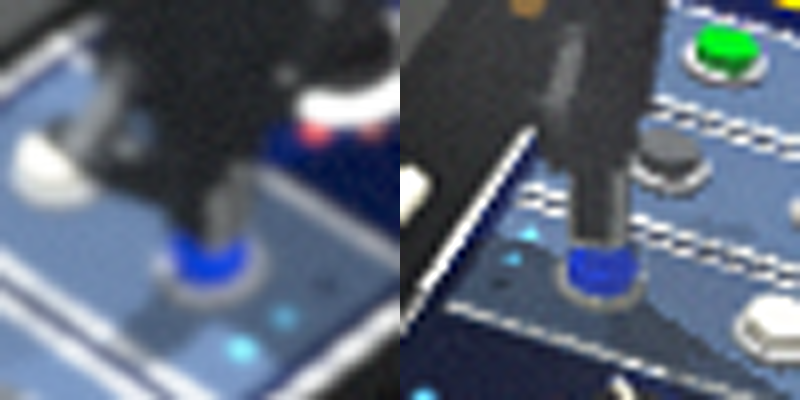

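View pics/dw.png

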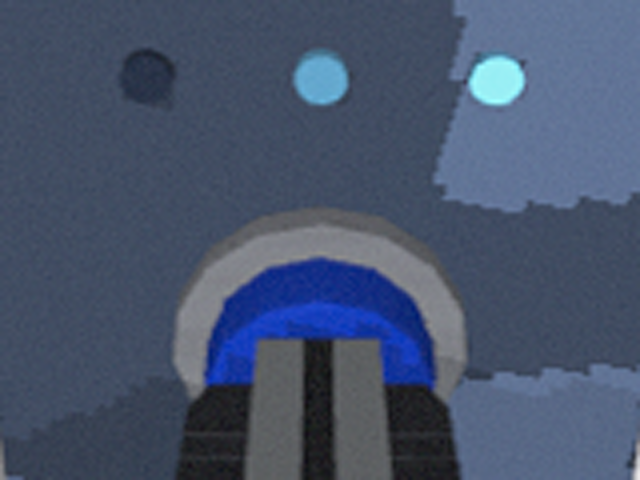

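The tip is now at the cap surface in both external views, still with no force. I'll keep stepping 1 mm at a time.

>>> jog_arm(moves="1 0 0 0.001 0; 1 0 0 0.001 0")

```text
t: 9.18
eef_pos: [0.5444, 0.0398, 0.0523]
tool_rot: [[0.977, 0.213, -0.0], [0.213, -0.977, 0.0], [-0.0, -0.0, -1.0]]
ft_force: [-0.4, 0.3, -0.7]
grip_width: 0.0002
```

>>> jog_arm(moves="1 0 0 0.001 0; 1 0 0 0.001 0")

```text
t: 9.43
eef_pos: [0.5444, 0.0398, 0.0513]
tool_rot: [[0.977, 0.213, -0.0], [0.213, -0.977, 0.0], [-0.0, -0.0, -1.0]]
ft_force: [-0.3, -0.1, -0.4]
grip_width: -0.0001
```

>>> jog_arm(moves="1 0 0 0.001 0; 1 0 0 0.001 0")

```text
t: 9.68
eef_pos: [0.5444, 0.0398, 0.0503]
tool_rot: [[0.977, 0.213, -0.0], [0.213, -0.977, 0.0], [-0.0, -0.0, -1.0]]
ft_force: [-0.6, -0.4, 0.3]
grip_width: -0.0003
```

>>> jog_arm(moves="1 0 0 0.001 0; 1 0 0 0.001 0")

```text
t: 9.93
eef_pos: [0.5444, 0.0398, 0.0493]
tool_rot: [[0.977, 0.213, -0.0], [0.213, -0.977, 0.0], [-0.0, -0.0, -1.0]]
ft_force: [-0.2, 0.5, 1.1]
grip_width: -0.0003
```

>>> jog_arm(moves="1 0 0 0.001 0; 1 0 0 0.001 0")

```text
t: 10.18
eef_pos: [0.5444, 0.0398, 0.0483]
tool_rot: [[0.977, 0.213, -0.0], [0.213, -0.977, 0.0], [-0.0, -0.0, -1.0]]
ft_force: [-1.3, -0.4, -0.2]
grip_width: -0.0002
```

>>> jog_arm(moves="1 0 0 0.001 0; 1 0 0 0.001 0")

```text
t: 10.42
eef_pos: [0.5446, 0.0398, 0.0475]
tool_rot: [[0.977, 0.213, 0.0], [0.213, -0.977, 0.0], [0.0, -0.0, -1.0]]
ft_force: [0.9, 0.7, 1.7]
grip_width: -0.0003
```

```bash
python3 look.py 313 230 335 245 e
```

```text
10.425 [0.54461294 0.03978106 0.04754635] [0.9491428  0.73191171 1.66218948]
```

View pics/e.png

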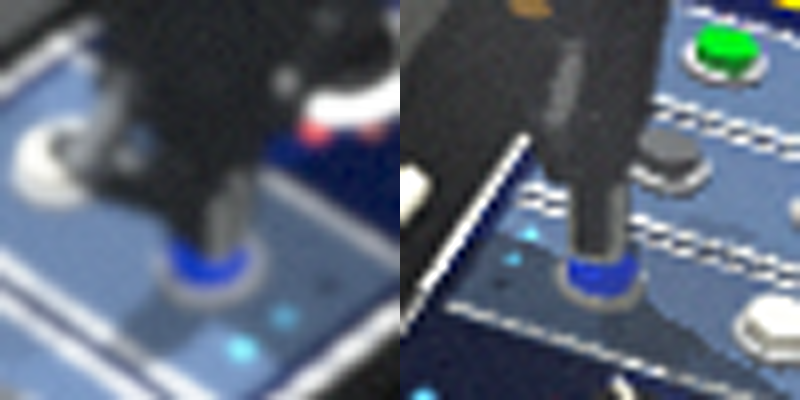

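View pics/ew.png

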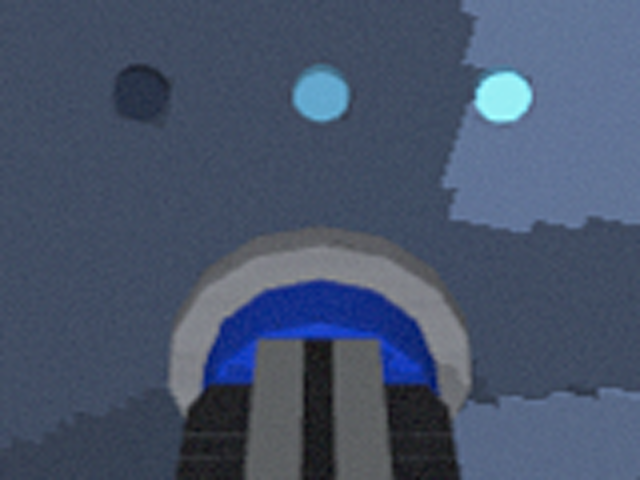

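Contact begins at a reported z of about 0.048. Now pressing gently.

>>> jog_arm(moves="1 0 0 0.001 0; 1 0 0 0.001 0")

```text
t: 10.82
eef_pos: [0.5448, 0.0398, 0.0465]
tool_rot: [[0.977, 0.213, 0.001], [0.213, -0.977, 0.0], [0.001, -0.0, -1.0]]
ft_force: [0.2, 1.2, 2.8]
grip_width: -0.0
```

>>> jog_arm(moves="1 0 0 0.001 0; 1 0 0 0.001 0")

```text
t: 11.08
eef_pos: [0.5449, 0.0398, 0.0455]
tool_rot: [[0.977, 0.213, 0.001], [0.213, -0.977, 0.0], [0.001, -0.0, -1.0]]
ft_force: [1.3, 0.9, 1.6]
grip_width: -0.0002
```

>>> jog_arm(moves="1 0 0 0.001 0; 1 0 0 0.001 0")

```text
t: 11.32
eef_pos: [0.5448, 0.0398, 0.0444]
tool_rot: [[0.977, 0.213, 0.0], [0.213, -0.977, 0.0], [0.001, 0.0, -1.0]]
ft_force: [1.7, 0.4, 1.1]
grip_width: 0.0
```

>>> jog_arm(moves="1 0 0 0.001 0; 1 0 0 0.001 0")

```text
t: 11.58
eef_pos: [0.5445, 0.0397, 0.0434]
tool_rot: [[0.977, 0.213, 0.0], [0.213, -0.977, -0.0], [0.0, 0.0, -1.0]]
ft_force: [1.0, 1.8, 3.2]
grip_width: 0.0002
```

>>> jog_arm(moves="1 0 0 0.001 0; 1 0 0 0.001 0")

```text
t: 11.82
eef_pos: [0.5444, 0.0397, 0.0424]
tool_rot: [[0.977, 0.213, -0.0], [0.213, -0.977, 0.0], [-0.0, -0.0, -1.0]]
ft_force: [1.8, -0.5, 2.6]
grip_width: -0.0
```

>>> jog_arm(moves="1 0 0 0.0005 0; 1 0 0 0.0005 0")

```text
t: 12.08
eef_pos: [0.5444, 0.0397, 0.0419]
tool_rot: [[0.977, 0.213, -0.0], [0.213, -0.977, 0.0], [-0.0, -0.0, -1.0]]
ft_force: [-0.2, 0.8, 2.5]
grip_width: 0.0004
```

```bash
python3 look.py 313 230 335 245 f
```

```text
12.075 [0.54444582 0.03972246 0.04189425] [-0.20891569  0.79370566  2.4991816 ]
```

View pics/fw.png

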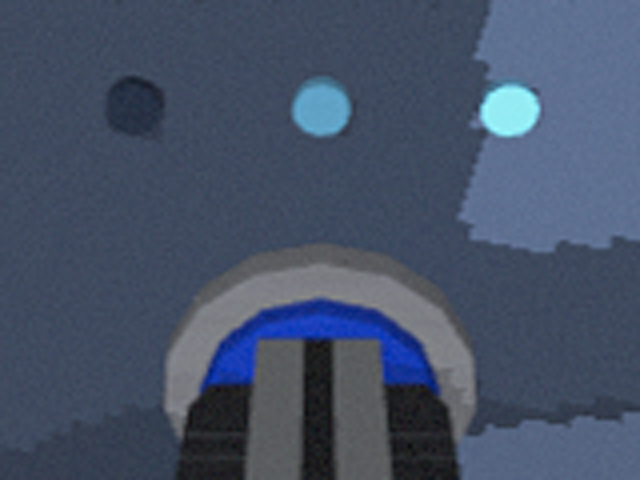

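The dark side of the cap has shrunk from about 40 px to about 15 px, so the button is going in. I'll press on to its stop.

>>> jog_arm(moves="1 0 0 0.0005 0; 1 0 0 0.0005 0")

```text
t: 12.48
eef_pos: [0.5445, 0.0397, 0.0417]
tool_rot: [[0.977, 0.213, 0.0], [0.213, -0.977, 0.0], [0.0, -0.0, -1.0]]
ft_force: [0.2, 0.5, 5.9]
grip_width: -0.0001
```

>>> jog_arm(moves="1 0 0 0.0005 0; 1 0 0 0.0005 0")

```text
t: 12.72
eef_pos: [0.5445, 0.0398, 0.0415]
tool_rot: [[0.977, 0.213, 0.0], [0.213, -0.977, 0.0], [0.0, 0.0, -1.0]]
ft_force: [-0.2, -0.2, 8.9]
grip_width: -0.0002
```

The stop is reached: force rose to about 6–9 N with no further travel. Lift off and go to yellow; the geometric shift of (-0.074, +0.099) in tool axes agrees with the known layout.

>>> jog_arm(moves="1 0 0 -0.01 0; 1 0 0 -0.03 0; 1 -0.02 0.025 -0.035 0; 1 -0.05 0.067 -0.035 0; 1 -0.07 0.092 -0.03 0; 1 -0.074 0.099 -0.015 0; 1 -0.074 0.099 -0.006 0; 1 -0.074 0.099 -0.004 0; 1 -0.074 0.099 -0.004 0")

```text
t: 13.85
eef_pos: [0.4934, -0.0721, 0.0449]
tool_rot: [[0.977, 0.214, -0.0], [0.214, -0.977, 0.0], [-0.0, -0.0, -1.0]]
ft_force: [0.1, -0.1, 0.7]
grip_width: -0.0001
```

```bash
python3 look.py 268 235 364 235 g
python3 - <<'E'
from h import *
cv2.imwrite("pics/gfull.png",bot.camera("wrist")["image"][:,:,::-1])
E
```

```text
13.85 [ 0.49337503 -0.07212677  0.04488591] [ 0.110197   -0.05890276  0.68327504]
```

View pics/g.png

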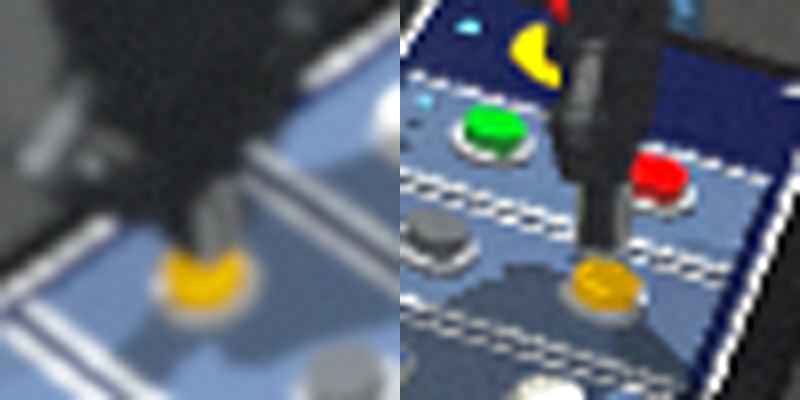

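View pics/gfull.png

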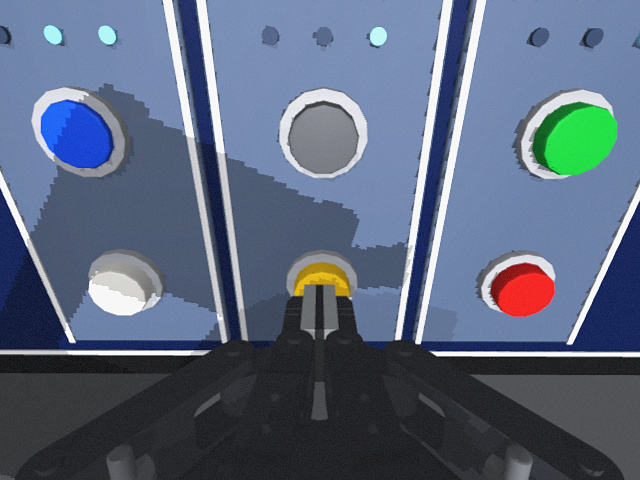

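Blue at (78,135) is clearly in, with its cap near the collar compared with green. The tip is centred above yellow. Descending, contact expected near z ≈ 0.035.

>>> jog_arm(moves="1 0 0 0.003 0; 1 0 0 0.006 0; 1 0 0 0.007 0; 1 0 0 0.008 0; 1 0 0 0.008 0")

```text
t: 14.68
eef_pos: [0.4932, -0.0727, 0.0368]
tool_rot: [[0.977, 0.213, -0.0], [0.213, -0.977, 0.0], [-0.0, -0.0, -1.0]]
ft_force: [0.1, 0.2, -0.0]
grip_width: -0.0003
```

>>> jog_arm(moves="1 0 0 0.001 0; 1 0 0 0.002 0; 1 0 0 0.003 0; 1 0 0 0.003 0")

```text
t: 15.18
eef_pos: [0.4935, -0.0727, 0.034]
tool_rot: [[0.977, 0.213, 0.0], [0.213, -0.977, 0.0], [0.0, 0.0, -1.0]]
ft_force: [1.0, 0.1, 2.4]
grip_width: -0.0001
```

>>> jog_arm(moves="1 0 0 0.001 0; 1 0 0 0.002 0; 1 0 0 0.002 0")

```text
t: 15.55
eef_pos: [0.4937, -0.0728, 0.0319]
tool_rot: [[0.977, 0.213, 0.001], [0.213, -0.977, 0.0], [0.001, 0.0, -1.0]]
ft_force: [1.3, 0.1, 1.8]
grip_width: 0.0002
```

>>> jog_arm(moves="1 0 0 0.001 0; 1 0 0 0.001 0; 1 0 0 0.001 0")

```text
t: 15.92
eef_pos: [0.4933, -0.0728, 0.0309]
tool_rot: [[0.977, 0.213, -0.0], [0.213, -0.977, -0.0], [-0.0, 0.0, -1.0]]
ft_force: [1.2, 0.5, 2.6]
grip_width: 0.0003
```

>>> jog_arm(moves="1 0 0 0.001 0; 1 0 0 0.0015 0; 1 0 0 0.0015 0")

```text
t: 16.3
eef_pos: [0.4933, -0.0727, 0.0294]
tool_rot: [[0.977, 0.213, 0.0], [0.213, -0.977, 0.0], [0.0, -0.0, -1.0]]
ft_force: [1.8, -0.1, 2.9]
grip_width: 0.0001
```

>>> jog_arm(moves="1 0 0 0.0005 0; 1 0 0 0.001 0; 1 0 0 0.001 0")

```text
t: 16.68
eef_pos: [0.4935, -0.0728, 0.0287]
tool_rot: [[0.977, 0.213, 0.0], [0.213, -0.977, -0.0], [0.0, 0.0, -1.0]]
ft_force: [0.5, -0.2, 7.3]
grip_width: 0.0001
```

Yellow is at its stop (7.3 N, travel ended). Lift and move to green.

>>> jog_arm(moves="1 0 0 -0.01 0; 1 0 0 -0.035 0; 1 0 0 -0.05 0; 1 0.02 0.027 -0.05 0; 1 0.05 0.068 -0.05 0; 1 0.069 0.094 -0.045 0; 1 0.073 0.0995 -0.035 0; 1 0.073 0.0995 -0.028 0; 1 0.073 0.0995 -0.028 0")

```text
t: 17.8
eef_pos: [0.5834, -0.1529, 0.0553]
tool_rot: [[0.977, 0.214, -0.004], [0.214, -0.977, 0.002], [-0.003, -0.002, -1.0]]
ft_force: [-0.3, 0.6, 0.4]
grip_width: -0.0004
```

```bash
python3 look.py 256 270 350 217 k
python3 - <<'E'
from h import *
cv2.imwrite("pics/kfull.png",bot.camera("wrist")["image"][:,:,::-1])
E
```

```text
17.8 [ 0.58336028 -0.15288235  0.0552519 ] [-0.30238981  0.64375052  0.44654078]
```

View pics/k.png

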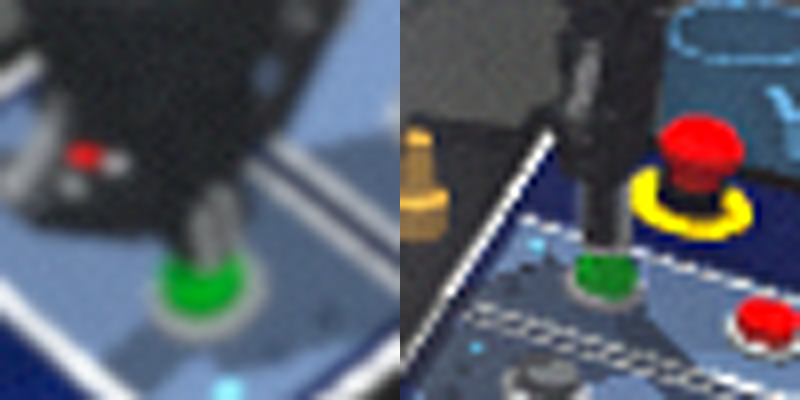

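View pics/kfull.png

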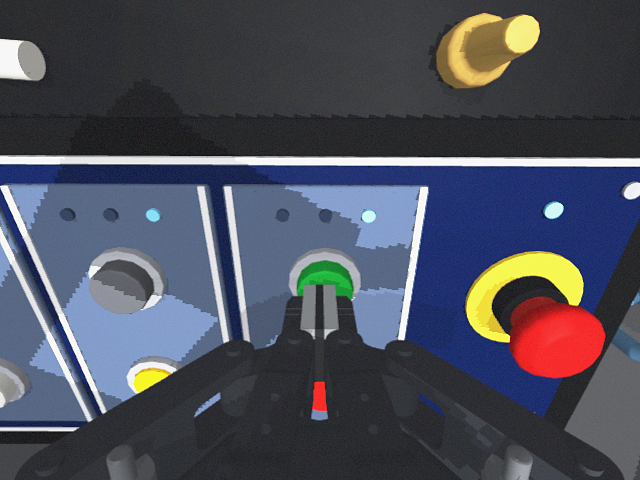

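The tip is centred over green, yellow at (150,382) sits low in its collar, and the e-stop is well clear to the right. Pressing green.

>>> jog_arm(moves="1 0 0 0.003 0; 1 0 0 0.005 0; 1 0 0 0.006 0; 1 0 0 0.007 0; 1 0 0 0.007 0")

```text
t: 18.62
eef_pos: [0.5858, -0.1544, 0.0493]
tool_rot: [[0.977, 0.213, -0.0], [0.213, -0.977, 0.0], [-0.0, -0.0, -1.0]]
ft_force: [0.3, 0.1, -0.5]
grip_width: -0.0002
```

>>> jog_arm(moves="1 0 0 0.001 0; 1 0 0 0.002 0; 1 0 0 0.003 0; 1 0 0 0.003 0")

```text
t: 19.12
eef_pos: [0.5861, -0.1544, 0.0466]
tool_rot: [[0.977, 0.213, 0.001], [0.213, -0.977, -0.0], [0.001, 0.0, -1.0]]
ft_force: [0.3, 0.5, 2.0]
grip_width: -0.0
```

>>> jog_arm(moves="1 0 0 0.001 0; 1 0 0 0.002 0; 1 0 0 0.002 0")

```text
t: 19.5
eef_pos: [0.5863, -0.1544, 0.0446]
tool_rot: [[0.977, 0.213, 0.001], [0.213, -0.977, -0.0], [0.001, 0.0, -1.0]]
ft_force: [2.5, 1.2, 3.4]
grip_width: 0.0
```

>>> jog_arm(moves="1 0 0 0.001 0; 1 0 0 0.0015 0; 1 0 0 0.0015 0")

```text
t: 19.88
eef_pos: [0.5862, -0.1545, 0.043]
tool_rot: [[0.977, 0.213, 0.001], [0.213, -0.977, -0.0], [0.001, 0.0, -1.0]]
ft_force: [2.1, -0.0, 3.3]
grip_width: -0.0001
```

>>> jog_arm(moves="1 0 0 0.0005 0; 1 0 0 0.001 0; 1 0 0 0.001 0")

```text
t: 20.25
eef_pos: [0.5861, -0.1545, 0.042]
tool_rot: [[0.977, 0.213, 0.0], [0.213, -0.977, -0.0], [0.0, 0.0, -1.0]]
ft_force: [2.3, 0.4, 3.8]
grip_width: -0.0
```

>>> jog_arm(moves="1 0 0 0.0005 0; 1 0 0 0.0005 0; 1 0 0 0.0005 0")

```text
t: 20.62
eef_pos: [0.5861, -0.1545, 0.0417]
tool_rot: [[0.977, 0.213, 0.001], [0.213, -0.977, -0.0], [0.0, 0.0, -1.0]]
ft_force: [1.5, 0.7, 6.5]
grip_width: 0.0002
```

Green is at its stop (6.5 N, travel of about 6 mm). Before releasing I'll check visually that blue and yellow are both in.

>>> jog_arm(moves="1 0 0 -0.005 0; 1 0 0 -0.02 0; 1 -0.005 0 -0.04 0; 1 -0.03 -0.03 -0.08 0; 1 -0.055 -0.06 -0.12 0; 1 -0.075 -0.09 -0.15 0; 1 -0.08 -0.1 -0.155 0; 1 -0.08 -0.1 -0.155 0; 1 -0.08 -0.1 -0.155 0")

```text
t: 21.75
eef_pos: [0.4866, -0.0743, 0.1957]
tool_rot: [[0.977, 0.213, -0.001], [0.213, -0.977, 0.0], [-0.001, -0.0, -1.0]]
ft_force: [0.9, 0.2, 0.5]
grip_width: 0.0
```

Run:
```python
from h import *
s=bot.state(); print(s["t"],s["eef_pos"],s["ft_force"])
cv2.imwrite("pics/end.png",bot.camera("wrist")["image"][:,:,::-1])
cv2.imwrite("pics/ends.png",bot.camera("scene")["image"][:,:,::-1])
```

```text
21.75 [ 0.48658485 -0.07428079  0.19565106] [0.91513393 0.22824013 0.50996933]
```

View pics/end.png

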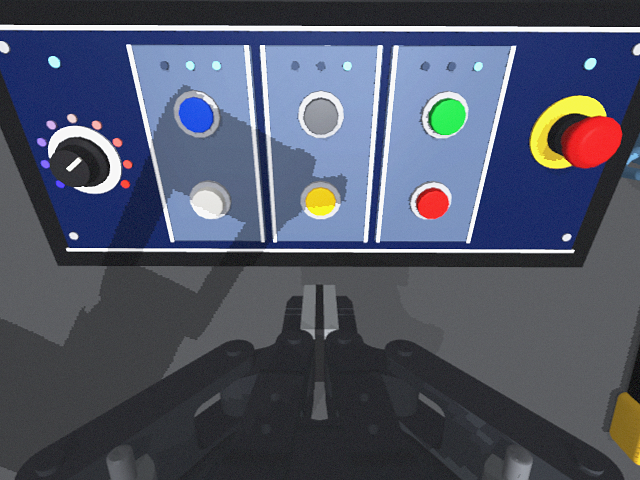

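View pics/ends.png

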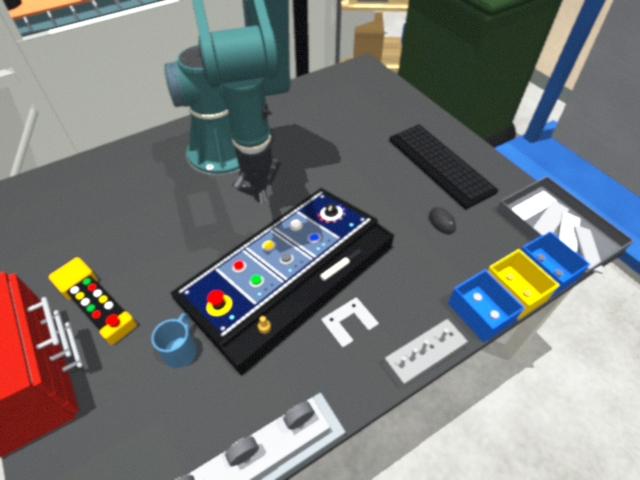

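Blue (196,115) and yellow (320,202) sit centred and low in their collars. Green (447,117) is offset like the other proud caps, so it is back out. All objects are where they were, and the arm is clear. Handing in.

```bash
python3 -c "
from bench import bot
print(bot.finish_job())"
```

```text
the job is handed in; nothing more can be done
None
```

I pressed blue, then yellow, then green, each to its hard stop with the shut fingertip, and handed the job in at about 22 s of the 42 s allowed. The hand-in gives no verdict.

- **Forces:** the last readings at the stops were about 8.9 N on blue, 7.3 N on yellow and 6.5 N on green. That is above the 5–6 N advised for the two latching buttons, but far below the 40 N limit. Forces were only read at the end of each move.
- **Last pictures:** blue and yellow sit low in their collars and green is back out. The white, grey, red and emergency-stop buttons, the dial and the loose objects look unmoved. The fingers were clear of everything, with no contact force above noise. I judged button travel and object positions by eye, without measuring them at the end.
- **Fingertip height disagreed:** contact came with the reported fingertip position (TCP) about 33 mm lower than the button heights implied. The pictures also showed the visible tips about 25 mm above it. I therefore found contact by force and by looking, and did not rely on computed height.
- **Button spacing disagreed slightly:** the wrist camera measured blue to green as 195 mm, against 200 mm from the two fixed cameras and the given layout. I used positions between the two.

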